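Click the channel selector round to the lit lamp and store it

TASK

On the aluminium switch unit, push the black selector handle round with a fingertip, click by click, until its white pointer sits in the click at the lamp that is lit green; only then press the red button next to it fully down and let it come back up. Push gently and never grip, pinch or lift anything, and leave the loose things on and around the unit as they are.

Things in the scene. Friction and masses are not known exactly. Their poses are not given: they have to be found in the camera images.
- switchbox: aluminium instrument case, fixed to the bench, 180 (x) x 300 (y) x 90 mm high; origin at the centre of its underside, z up. Its flat top carries, in its own axes, the selector's axis at x 0, y +60 mm and the red button at x 0, y -100 mm.
- selector_axis (a point): point on the selector's vertical turning axis, 26 mm above the case's top, at the middle of the handle's height
- selector_grip (a point): point in the black bar handle of the selector, at its middle height (26 mm above the case's top), on the pointer side 36 mm from the turning axis. The bar, with a white line along its top, is 12 mm thick and reaches from 20 mm behind the axis to 46 mm in front of it (the pointer end), from 10 to 42 mm above the case's top; under it is a round black disc, 52 mm diameter, 10 mm high
- selector (a joint): turn of the selector, rad: 0 in the middle click (pointer along the case's +x), growing clockwise seen from above. Nine clicks 30 degrees apart from -120 to +120, a black tick at each, stops at 2.16 rad. Leaving a click takes about 0.14 N m (4 N on the handle 36 mm out); past the ridge half-way it snaps by itself into the next. It starts in one of the three middle clicks.
- selector_aim (a point): imaginary point turning with the selector: on the pointer's line 64 mm from the axis, 8 mm above the case's top, so that it lies over a lamp when the pointer is at that lamp
- lamp_top (a point): top centre of the one lamp that is lit bright green: round, 15 mm diameter, 8 mm high on the case's top. Six such lamps (five of them dark) stand 64 mm from the axis, at the clicks -120, -90, -60, +60, +90 and +120 degrees; which one is lit changes.
- store (a joint): travel of the red button, m: 0 up, 0.006 fully down; sprung, about 5 N takes it fully down
- store_top (a point): centre of the top face of the red button (32 mm diameter), 20 mm above the case's top when up; the black collar round it is 10 mm high
- star_knob: loose black five-lobed clamping knob with a steel foot, about 38 mm across and 24 mm high, standing on the case; origin under its centre
- coupling: loose orange hose coupling, 30 mm diameter, 50 mm high, standing on the case; origin under its centre
- mug: loose blue mug, 80 mm diameter, 90 mm high, beside the case at the selector's end; origin under its centre
- jar: loose amber glass jar with a black cap, 60 mm diameter, 75 mm high, beside the case at the button's end; origin under its centre
- screwdriver: loose screwdriver lying on the bench on the robot's side of the case
- wrench: loose wrench lying on the bench on the robot's side of the case
- parts_tray: loose green open tray, 110 x 80 x 35 mm, on the bench at the button's end of the case; origin under its centre

How it is judged:
By the outcome, as a careful person would: the job done as asked, in the order asked, and still so for the second after the job is handed in, with the robot touching nothing.
It also fails if it takes over 58 s, if anything falls off the work surface, if the arm or the gripper's body presses on something with over 40 N, if the wrist force passes 120 N, or if a joint passes its speed limit or range.

ROBOT

A 6-joint arm with a two-finger parallel gripper is mounted at the origin on the work surface. World frame = base frame: x ahead of the robot, y to its left, z up, the work surface at z = 0. Lengths are in mm, angles in degrees, forces in N, time in s.
With the tool pointing down it reaches from about 350 to 850 mm from the base axis. Payload 8.1 kg.
Tool frame: the origin (TCP) lies midway between the tips of the shut fingers; the grasp point (between the pads) lies 19 mm behind it; z points along the fingers, y is the line along which they close (so a half turn about z gives the same grasp; the last joint's range is limited). The gripper opens to 85 mm and grips with 20 to 120 N. Pads are 22 mm wide; open, the fingers measure 114 mm over their backs; the gripper's body (76 mm by 85 mm) begins 54 mm behind the grasp point. The pads swing forward as they close: fully open they stand 13 mm farther back than shut.
Start: joints at [62.945, 7.471, 85.268, -0, 87.261, -4.893], TCP at [226.315, 555.686, 207.192] pointing down, gripper open.
Joint ranges: [-169.43, 169.43], [-51.17, 129.36], [1.28, 143.12], [-76.62, 256.62], [0, 156.53], [-152.29, 152.29]. Speed limits (degrees/s): [136.94, 136.94, 159.86, 180, 180, 180].

INTERFACE

Orientations are given as [roll, pitch, yaw] about the fixed x, y, z axes, in that order (R = Rz(yaw) Ry(pitch) Rx(roll)).
In Python, from bench import sense, snapshot, camera_params, hand_in, masks_of, pinpoint gives the robot as it stands.
- The arm moves only by the tool step_arm, never from a script. Its argument "targets" is a list of rows, each an object with "angular": the turn, a rotation vector about the tool's x, y, z scaled (see below), a list of three; "dp": the shift along the tool's x, y, z scaled (see below), a list of three; "fingers": the closure, from 0 (fully open) to 1 (shut). A call has exactly 8 rows; each row is the pose to reach, as a shift and turn from the pose commanded when the call began, along the tool's axes at that moment, turning the shorter way round; what a row does not reach only later rows make up. The controller multiplies each number of a shift by 0.2 m and each number of a turn by 180 degrees. A row lasts 1/8 s, in which the tool goes at most 62.5 mm and 10.7 degrees, less where a joint would pass 70% of its speed; a pose out of reach is approached as far as the arm can. A call with a number of a shift or a turn outside -1 to 1 is refused whole. A call with a gripper value outside its range is refused whole. The fingers move at their own pace and stop on an object; "newtons" is the grip in N (left out, the last holds). Time passes only in rows, so rows that repeat a pose let the fingers close, or fill a call up. It gives the time, the measured TCP pose, the force, the opening and the grip force at its end, in the units of the state.
- sense(): the state, without advancing time (a new reading comes with each control period).
- snapshot(name): name is "scene" or "top" or "wrist"; returns the picture (420x560x3 uint8, blue, green, red); there is no depth.
- camera_params(name): a dict with "vfov" (degrees; the focal length in pixels is half the picture's height over the tangent of half this angle, whatever the lens; pixels are square), "cx", "cy" (the principal point, pixels), "D" ([k1, k2, p1, p2, k3] as OpenCV has them; the pictures are not rectified), "R" (3x3) and "t" (3): a world point X has camera coordinates R X + t. Camera axes: x right, y down, z forward; pixel columns grow to the right and rows downward; lengths in mm; the calibration is good to about 2 mm. A picture is of the moment at which its call begins: read the wrist's pose just before it. camera_params takes no time and is no camera call; for the wrist camera it gives the pose at the moment of the call.
- hand_in(): hands the job in; it is judged then, once.
Trained networks look in the newest picture that a camera, given by its name, has taken for a name from the list of things; names that differ only in an ending like _2 or _b are one class to them, and where a whole thing is asked for, a point or a joint stands for the part that bears it (a point fixed in the world has none). Each returns a list of dicts, best first, with "conf" (0 to 1); they miss things now and then, are a little off and sometimes report something else, mostly with a low value. They report only what shows in the picture. A call takes as long as a camera call.
- masks_of(camera, label): "pixels" (420x560 bool, what is visible of it) and "at" ([column, row] in pixels, amid what is visible of it).
- pinpoint(camera, label): "at" ([column, row] in pixels: a listed point, or the origin of a listed thing).
The state is a dict: "time": time; "joint_pos": joint angles; "qd": joint speeds; "joint_efforts": joint torques, N m; "tool_pos": TCP position; "tcp_rot": TCP orientation; "ft_force": force on the tool from outside, world axes, zero at the start; "wrist_torque": the same for the moment, N m; "finger_gap": finger opening in mm; "grip_force": force on a finger pad.
Only numpy, scipy, OpenCV 4.12 (cv2) and the standard library are available. Lean on these libraries where they do the work, as an engineer would, in place of code of your own. Each camera call takes 0.05 s, during which the arm holds its last target. There are 200 camera calls.

## Working session

There is one attempt and no reset: what is moved stays moved. The work goes in short steps, Python scripts to look and compute and a tool call to move; the robot and the scene stay as the last step left them, time stands still between calls to the robot, and variables do not carry over. Pictures are saved under pics/ and viewed, at most 10 in all, crops included, and the job is handed in when it is done.

Besides the shell and the picture viewer there is one more tool, called after ">>>" as name(argument=value, ...) on one line, values as JSON. step_arm: Moves the arm, as the interface text tells. Its arguments: {"type":"object","properties":{"targets":{"type":"array","items":{"type":"object","properties":{"angular":{"type":"array","items":{"type":"number","minimum":-1,"maximum":1}},"dp":{"type":"array","items":{"type":"number","minimum":-1,"maximum":1}},"fingers":{"type":"number"}}}},"newtons":{"type":"number"}},"required":["targets"]}

```bash
mkdir -p pics; ls
cat > h.py <<'E'
import numpy as np, cv2
from bench import *
def cam(n):
    c=camera_params(n); f=210/np.tan(np.radians(c['vfov']/2))
    return np.array([[f,0,c['cx']],[0,f,c['cy']],[0,0,1.]]),np.array(c['D'],float),np.array(c['R'],float),np.array(c['t'],float)
def ray(n,px,z,C=None):
    K,D,R,t=C or cam(n)
    u=cv2.undistortPoints(np.array([[px]],float),K,D)[0,0]
    d=R.T@np.array([u[0],u[1],1]); o=-R.T@t
    return o+d*(z-o[2])/d[2]
def proj(n,X,C=None):
    K,D,R,t=C or cam(n)
    return cv2.projectPoints(np.array(X,float).reshape(-1,3),cv2.Rodrigues(R)[0],t,K,D)[0][:,0]
E
python3 - <<'E'
from h import *
a=snapshot('top');b=snapshot('scene')
cv2.imwrite('pics/a.png',a);cv2.imwrite('pics/b.png',b)
for c in('top','scene'):
  for l,z in(('selector_axis',116),('selector_grip',116),('lamp_top',98),('store_top',110),('switchbox',0),('selector_aim',98),('star_knob',90),('coupling',90),('mug',0)):
    for r in pinpoint(c,l)[:2]: print(c,l,round(r['conf'],2),np.round(r['at'],1),np.round(ray(c,r['at'],z),1))
s=sense();print(s['time'],s['tool_pos'],s['tcp_rot'],s['finger_gap'])
E
```

```text
pics
top selector_axis 0.7 [319.1 160.2] [632.4 -49.6 116. ]
top selector_grip 0.94 [317.6 143.6] [662.2 -47.1 116. ]
top selector_grip 0.43 [441.8 254.5] [ 471.1 -258.1  116. ]
top lamp_top 0.41 [299.  138.5] [676.7 -15.7  98. ]
top store_top 0.54 [399.7 195. ] [ 573.7 -191.   110. ]
top store_top 0.44 [369.5 213.4] [ 540.8 -137.5  110. ]
top switchbox 0.67 [383.3 156. ] [ 672.8 -196.5    0. ]
top switchbox 0.53 [441.3 253.7] [ 473.8 -308.6    0. ]
top selector_aim 0.63 [306.6 133.8] [685.6 -29.4  98. ]
top star_knob 0.81 [386.1 156.8] [ 647.  -174.9   90. ]
top coupling 0.67 [370.5 215.4] [ 539.5 -144.3   90. ]
top mug 0.87 [245.3 126.6] [731.7  89.    0. ]
scene selector_axis 0.58 [223.6 193.6] [619.4 -52.9 116. ]
scene lamp_top 0.56 [209.2 210. ] [654.8 -52.3  98. ]
scene lamp_top 0.54 [215.6 231.4] [680.1  -2.8  98. ]
scene switchbox 0.89 [216.5 221. ] [ 605.2 -101.7    0. ]
scene switchbox 0.27 [224.4 193.5] [ 540.2 -155.     0. ]
scene selector_aim 0.76 [199.2 226.9] [694.3 -30.7  98. ]
scene star_knob 0.63 [171.7 173.7] [ 640.  -190.2   90. ]
scene coupling 0.57 [229.4 161. ] [ 530.6 -143.9   90. ]
scene mug 0.63 [226.9 314.3] [736.3  87.7   0. ]
1.0 [226.32834457 555.67905931 207.18617663] [-1.79999730e+02  4.62834537e-04  1.57838064e+02] 85.48953554053155
```

View pics/a.png

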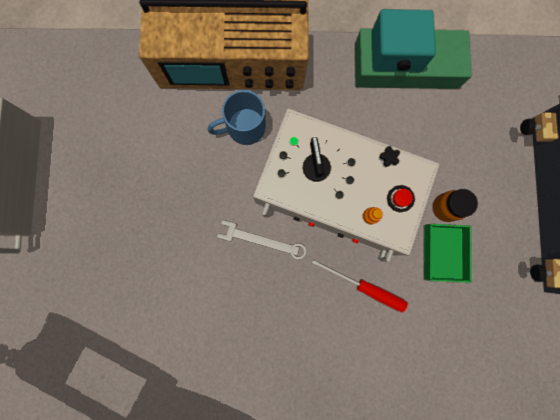

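View pics/b.png

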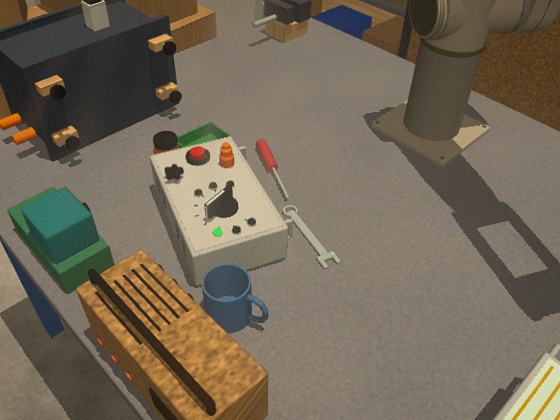

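The top view shows the lit lamp at (294,141), selector disc around (317,167) with its pointer up to about (315,138), and red button at (403,198). The star knob is at (390,156) and the coupling at (373,215). Next I fit the case pose.

Run:
```python
from h import *
from scipy.optimize import least_squares
a=cv2.imread('pics/a.png').astype(int);b=cv2.imread('pics/b.png').astype(int)
def cen(im,m,x0,x1,y0,y1):
    q=np.zeros(m.shape,bool);q[y0:y1,x0:x1]=m[y0:y1,x0:x1];y,x=np.nonzero(q);return np.array([x.mean(),y.mean()]),len(x)
g=lambda i:(i[...,1]>150)&(i[...,2]<100)&(i[...,0]<140)
r=lambda i:(i[...,2]>150)&(i[...,1]<60)&(i[...,0]<80)
L=cen(a,g(a),280,310,130,152);B=cen(a,r(a),385,420,180,215)
L2=cen(b,g(b),205,230,222,242);B2=cen(b,r(b),180,215,140,165)
print(L,B,L2,B2)
Ct,Cs=cam('top'),cam('scene')
def pts(p,k):
    x,y,w=p;c,s=np.cos(w),np.sin(w);M=lambda u,v,z:[x+c*u-s*v,y+s*u+c*v,z]
    th=np.radians(k)  # clockwise
    return M(64*np.cos(th),60-64*np.sin(th),98),M(0,-100,110),M
for k in(-120,-90,-60):
    def f(p):
        P=pts(p,k)[:2]
        return np.r_[(proj('',P,Ct)-[L[0],B[0]]).ravel(),(proj('',P,Cs)-[L2[0],B2[0]]).ravel()]
    s=least_squares(f,[615,-110,np.radians(-20)]);p=s.x;M=pts(p,k)[2]
    print(k,np.round(p[:2],1),np.degrees(p[2]).round(2),'res',np.round(s.fun,1))
    print(' axis',np.round(M(0,60,116),1),'lamp',np.round(pts(p,k)[0],1),'btn',np.round(M(0,-100,110),1))
    print(' corners',np.round(proj('',[M(u,v,90) for u,v in((90,150),(90,-150),(-90,-150),(-90,150))],Ct)).tolist())
    for sd in(-30,0,30):
        t=np.radians(sd);print(' tip if',sd,proj('',M(46*np.cos(t),60-46*np.sin(t),132),Ct).round(),proj('',M(46*np.cos(t),60-46*np.sin(t),132),Cs).round())
c=cv2.resize(cv2.imread('pics/a.png')[100:260,240:450],None,fx=3.7,fy=3.7,interpolation=cv2.INTER_CUBIC);cv2.imwrite('pics/c.png',c)
```

```text
(array([293.43137255, 140.47058824]), 51) (array([402.9125, 197.1125]), 240) (array([217.27659574, 231.12765957]), 47) (array([194.24193548, 151.        ]), 62)
-120 [ 632.1 -116.5] -36.3 res [-0.7 -0.9  0.3 -1.6  0.1 -1.8  1.6 -1.1]
 axis [667.6 -68.1 116. ] lamp [674.6  -4.5  98. ] btn [ 572.9 -197.   110. ]
 corners [[317.0, 79.0], [450.0, 174.0], [394.0, 254.0], [258.0, 154.0]]
 tip if -30 [[334. 112.]] [[174. 206.]]
 tip if 0 [[346. 117.]] [[170. 197.]]
 tip if 30 [[355. 128.]] [[174. 188.]]
-90 [ 618.1 -111.5] -27.9 res [-2.1 -1.8  1.9 -0.7  0.4 -0.6  1.4 -2.1]
 axis [646.2 -58.5 116. ] lamp [676.1  -1.9  98. ] btn [ 571.3 -199.9  110. ]
 corners [[302.0, 92.0], [447.0, 168.0], [404.0, 256.0], [255.0, 176.0]]
 tip if -30 [[324. 124.]] [[189. 205.]]
 tip if 0 [[338. 127.]] [[184. 197.]]
 tip if 30 [[348. 136.]] [[185. 188.]]
-60 [ 606.1 -102.7] -19.4 res [-0.7 -0.9  0.3 -1.6  0.1 -1.8  1.6 -1.1]
 axis [626.  -46.1 116. ] lamp [674.6  -4.5  98. ] btn [ 572.9 -197.   110. ]
 corners [[285.0, 106.0], [440.0, 161.0], [411.0, 254.0], [251.0, 197.0]]
 tip if -30 [[313. 136.]] [[206. 205.]]
 tip if 0 [[327. 137.]] [[198. 197.]]
 tip if 30 [[339. 145.]] [[197. 188.]]
```

View pics/c.png

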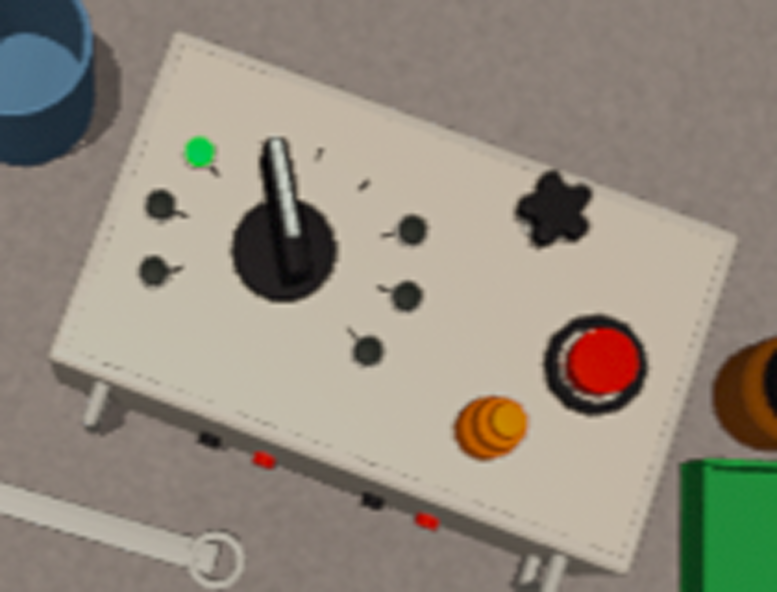

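The case yaw is about -19.4°, with the axis near (626,-46) and the button near (573,-197). The selector sits at the -30 click and the lit lamp is the -60 one, so it needs one click counter-clockwise. I'll shut the fingers and go above the spot to the right of the handle.

>>> step_arm(newtons=20, targets=[{"dp": [-0.1, -0.06, 0], "angular": [0, 0, 0], "fingers": 1}, {"dp": [-0.2, -0.125, 0], "angular": [0, 0, 0], "fingers": 1}, {"dp": [-0.32, -0.2, 0], "angular": [0, 0, 0], "fingers": 1}, {"dp": [-0.44, -0.275, 0], "angular": [0, 0, 0], "fingers": 1}, {"dp": [-0.56, -0.35, 0], "angular": [0, 0, 0], "fingers": 1}, {"dp": [-0.68, -0.425, 0], "angular": [0, 0, 0], "fingers": 1}, {"dp": [-0.8, -0.5, 0], "angular": [0, 0, 0], "fingers": 1}, {"dp": [-0.92, -0.575, 0], "angular": [0, 0, 0], "fingers": 1}])

```text
time: 2.0
tool_pos: [354.4, 377.6, 207.3]
tcp_rot: [180.0, 0.0, 157.8]
ft_force: [0.5, 0.1, 0.2]
finger_gap: -0.1
grip_force: 0.0
```

>>> step_arm(targets=[{"dp": [-0.12, -0.075, 0], "angular": [0, 0, 0], "fingers": 1}, {"dp": [-0.24, -0.15, 0], "angular": [0, 0, 0], "fingers": 1}, {"dp": [-0.36, -0.225, 0], "angular": [0, 0, 0], "fingers": 1}, {"dp": [-0.48, -0.3, 0], "angular": [0, 0, 0], "fingers": 1}, {"dp": [-0.6, -0.375, 0], "angular": [0, 0, 0], "fingers": 1}, {"dp": [-0.72, -0.45, 0], "angular": [0, 0, 0], "fingers": 1}, {"dp": [-0.84, -0.525, 0], "angular": [0, 0, 0], "fingers": 1}, {"dp": [-0.96, -0.6, 0], "angular": [0, 0, 0], "fingers": 1}])

```text
time: 3.0
tool_pos: [486.3, 193.9, 207.3]
tcp_rot: [-180.0, 0.0, 157.8]
ft_force: [0.8, 0.7, -0.2]
finger_gap: 0.1
grip_force: 0.0
```

>>> step_arm(targets=[{"dp": [-0.12, -0.075, 0], "angular": [0, 0, 0.03], "fingers": 1}, {"dp": [-0.24, -0.15, 0], "angular": [0, 0, 0.06], "fingers": 1}, {"dp": [-0.36, -0.225, 0], "angular": [0, 0, 0.09], "fingers": 1}, {"dp": [-0.48, -0.3, 0], "angular": [0, 0, 0.12], "fingers": 1}, {"dp": [-0.6, -0.375, 0], "angular": [0, 0, 0.15], "fingers": 1}, {"dp": [-0.72, -0.45, 0], "angular": [0, 0, 0.18], "fingers": 1}, {"dp": [-0.84, -0.525, 0], "angular": [0, 0, 0.21], "fingers": 1}, {"dp": [-0.96, -0.6, 0], "angular": [0, 0, 0.238], "fingers": 1}])

```text
time: 4.0
tool_pos: [618.3, 10.2, 207.4]
tcp_rot: [-180.0, 0.0, 114.8]
ft_force: [0.8, 1.1, 0.5]
finger_gap: 0.0
grip_force: 0.0
```

Run:
```python
from h import *
C=cam('wrist')
w=snapshot('wrist');cv2.imwrite('pics/w.png',w)
print(sense()['tool_pos'])
for l,z in(('selector_axis',116),('selector_grip',116),('lamp_top',98),('store_top',110),('selector_aim',98)):
    for r in pinpoint('wrist',l)[:2]: print(l,round(r['conf'],2),np.round(r['at'],1),np.round(ray('',r['at'],z,C),1))
print(proj('',[[626,-46,116],[674.6,-4.5,98],[573,-197,110]],C).round())
```

```text
[619.59581841   7.17706555 207.15830128]
selector_axis 0.73 [253.  270.1] [626.  -49.2 116. ]
selector_grip 0.61 [290.1 280.9] [658.4 -45.5 116. ]
lamp_top 0.72 [326.1 243.6] [676.1  -8.4  98. ]
[[255. 267.]
 [327. 239.]
 [143. 368.]]
```

View pics/w.png

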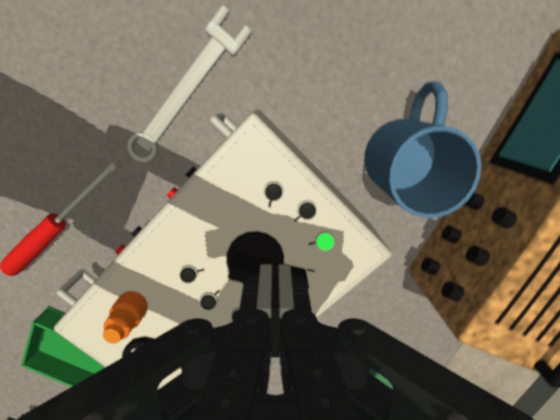

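The wrist view shows the lit lamp at (325,242) and the disc around (255,255), which agrees with the fit to about 3 mm. I'm going to the clockwise side of the handle and down beside it.

>>> step_arm(targets=[{"dp": [-0.17, 0.035, 0], "angular": [0, 0, 0], "fingers": 1}, {"dp": [-0.34, 0.07, 0], "angular": [0, 0, 0], "fingers": 1}, {"dp": [-0.487, 0.097, 0], "angular": [0, 0, 0], "fingers": 1}, {"dp": [-0.487, 0.097, 0.1], "angular": [0, 0, 0], "fingers": 1}, {"dp": [-0.487, 0.097, 0.2], "angular": [0, 0, 0], "fingers": 1}, {"dp": [-0.487, 0.097, 0.3], "angular": [0, 0, 0], "fingers": 1}, {"dp": [-0.487, 0.097, 0.4], "angular": [0, 0, 0], "fingers": 1}, {"dp": [-0.487, 0.097, 0.475], "angular": [0, 0, 0], "fingers": 1}])

```text
time: 5.3
tool_pos: [676.4, -66.8, 110.2]
tcp_rot: [-179.9, -0.1, 115.0]
ft_force: [-0.4, 0.3, -0.0]
finger_gap: 0.2
grip_force: 0.0
```

>>> step_arm(targets=[{"dp": [0.015, 0, 0], "angular": [0, 0, 0], "fingers": 1}, {"dp": [0.03, 0, 0], "angular": [0, 0, 0], "fingers": 1}, {"dp": [0.045, 0, 0], "angular": [0, 0, 0], "fingers": 1}, {"dp": [0.06, 0, 0], "angular": [0, 0, 0], "fingers": 1}, {"dp": [0.07, 0, 0], "angular": [0, 0, 0], "fingers": 1}, {"dp": [0.08, 0, 0], "angular": [0, 0, 0], "fingers": 1}, {"dp": [0.09, 0, 0], "angular": [0, 0, 0], "fingers": 1}, {"dp": [0.09, 0, 0], "angular": [0, 0, 0], "fingers": 1}])

```text
time: 6.3
tool_pos: [669.5, -51.0, 112.2]
tcp_rot: [-180.0, -0.0, 115.0]
ft_force: [-0.0, 0.3, -0.3]
finger_gap: 0.1
grip_force: 0.0
```

```bash
cat > look.py <<'E'
from h import *
import sys
s=sense();print(s['tool_pos'],s['ft_force'])
a=snapshot('top');b=snapshot('scene')
i=np.hstack([cv2.resize(a[100:260,240:450],None,fx=2.5,fy=2.5,interpolation=2)[:400],cv2.resize(b[130:290,140:250],None,fx=2.5,fy=2.5,interpolation=2)])
cv2.imwrite(sys.argv[1],i)
for c in('top','scene'):
    for r in pinpoint(c,'selector_aim')[:1]:print(c,r['conf'],ray(c,r['at'],98))
E
python3 look.py pics/d.png
```

```text
[669.49089159 -51.01595537 112.15654447] [-0.03965175  0.28115568 -0.3029341 ]
top 0.57 [688.32121423 -34.50782467  98.        ]
scene 0.93 [690.60586235 -27.25268536  98.        ]
```

View pics/d.png

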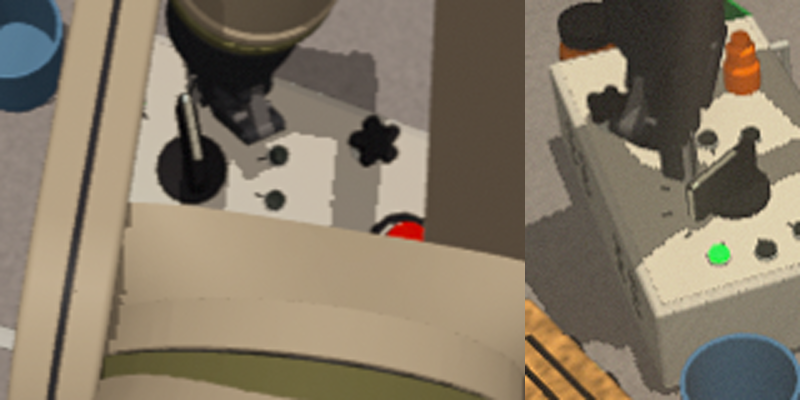

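The handle is still at -30, with the fingertip just to its right and nearly touching. I'll keep pushing.

>>> step_arm(targets=[{"dp": [0.01, 0, 0], "angular": [0, 0, 0], "fingers": 1}, {"dp": [0.02, 0, 0], "angular": [0, 0, 0], "fingers": 1}, {"dp": [0.03, 0, 0], "angular": [0, 0, 0], "fingers": 1}, {"dp": [0.04, 0, 0], "angular": [0, 0, 0], "fingers": 1}, {"dp": [0.045, 0, 0], "angular": [0, 0, 0], "fingers": 1}, {"dp": [0.05, 0, 0], "angular": [0, 0, 0], "fingers": 1}, {"dp": [0.055, 0, 0], "angular": [0, 0, 0], "fingers": 1}, {"dp": [0.055, 0, 0], "angular": [0, 0, 0], "fingers": 1}])

```text
time: 7.5
tool_pos: [664.9, -41.1, 112.2]
tcp_rot: [-180.0, -0.0, 115.0]
ft_force: [0.0, 0.2, -0.7]
finger_gap: -0.1
grip_force: 0.0
```

```bash
python3 look.py pics/e.png
```

```text
[664.89201495 -41.07650195 112.19345066] [ 0.03373049  0.21559603 -0.73877322]
top 0.96 [684.75743256 -33.41976873  98.        ]
scene 0.84 [692.68872975 -30.82926972  98.        ]
```

View pics/e.png

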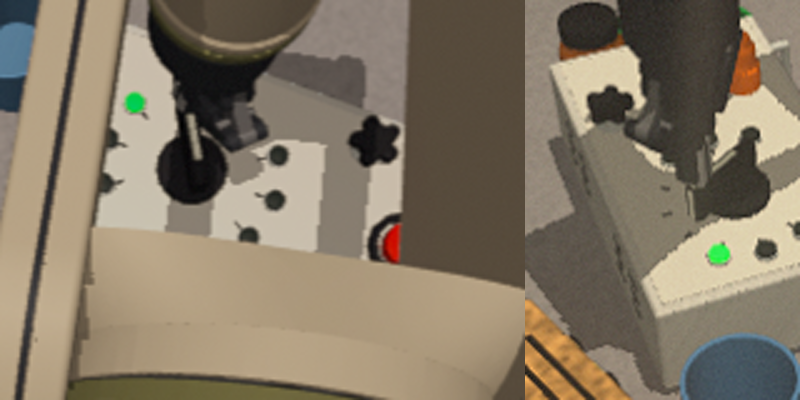

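Run:
```python
from h import *
T=np.array(sense()['tool_pos'])
out=[]
A=np.array([626,-47.5])
for n,(x,y,w,h) in(('top',(285,115,75,80)),('scene',(170,160,90,96))):
    im=snapshot(n);k=7.4 if n=='top' else 6.16
    c=cv2.resize(im[y:y+h,x:x+w],None,fx=k,fy=k,interpolation=2)
    c=np.clip(c.astype(float)*1.8,0,255).astype(np.uint8)
    q=lambda X:[tuple(int(v) for v in (p-[x,y]+.5)*k) for p in proj(n,X)]
    cv2.circle(c,q([T])[0],4,(255,0,255),-1)
    a=np.radians(10.6);u=np.array([np.cos(a),np.sin(a)]);v=np.array([u[1],-u[0]])
    for z,col in((132,(255,255,0)),(100,(0,255,255))):
        P=q([list(A+u*r+v*s)+[z] for r,s in((-20,6),(46,6),(46,-6),(-20,-6))])
        cv2.polylines(c,[np.array(P)],True,col,1)
    out.append(c[:590,:395] if 0 else c)
h=min(o.shape[0] for o in out);i=np.hstack([o[:h] for o in out]);i=cv2.resize(i,None,fx=790/i.shape[1],fy=790/i.shape[1]);print(i.shape)
cv2.imwrite('pics/f.png',i)
```

```text
(421, 790, 3)
```

View pics/f.png

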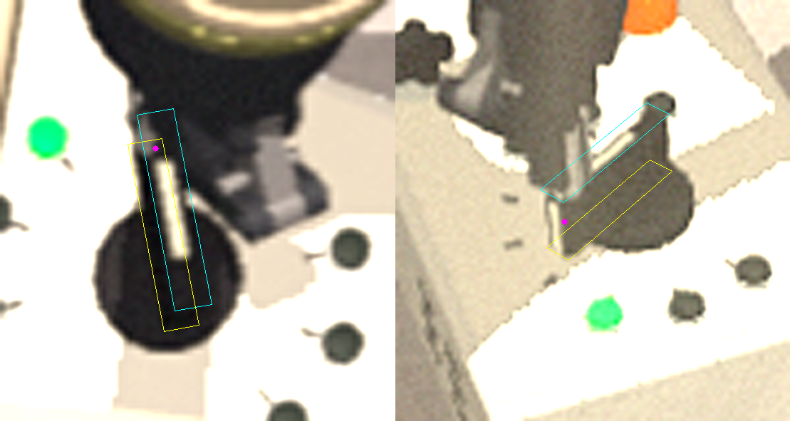

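Run:
```python
from h import *
from scipy.spatial.transform import Rotation as Ro
s=sense();T=np.array(s['tool_pos']);R=Ro.from_euler('xyz',s['tcp_rot'],degrees=True).as_matrix()
w=snapshot('wrist');k=3.5;x,y=170,190
c=np.clip(cv2.resize(w[y:y+160,x:x+220],None,fx=k,fy=k,interpolation=2)*1.8,0,255).astype(np.uint8)
A=np.array([626,-47.5])
q=lambda X:[tuple(int(v) for v in (p-[x,y]+.5)*k) for p in proj('wrist',X)]
for dz,col in((0,(255,0,255)),(-20,(0,165,255))): cv2.circle(c,q([T+R@[0,0,dz]])[0],4,col,-1)
a=np.radians(10.6);u=np.array([np.cos(a),np.sin(a)]);v=np.array([u[1],-u[0]])
for z,col in((132,(255,255,0)),(100,(0,255,255))):
    cv2.polylines(c,[np.array(q([list(A+u*r+v*t)+[z] for r,t in((-20,6),(46,6),(46,-6),(-20,-6))]))],True,col,1)
cv2.imwrite('pics/g.png',c)
print(s['joint_pos'],s['wrist_torque'],s['ft_force'])
```

```text
[-7.95348884e+00  2.08671480e+01  7.96839987e+01 -9.85376197e-04
  7.94476707e+01 -3.29475844e+01] [-0.02082664  0.01078949  0.02262424] [-0.46939696 -0.16397095 -0.6782423 ]
```

View pics/g.png

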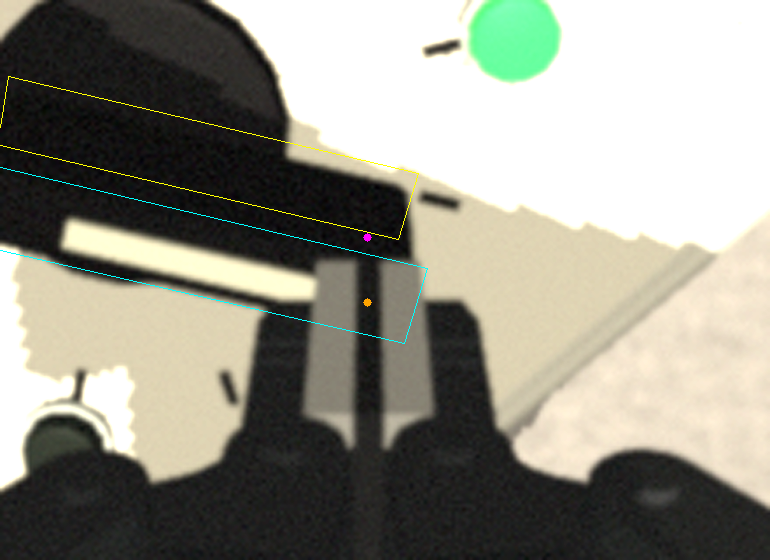

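The wrist view shows the fingertip edge at (370,260) lying over the bar's top, so the tip is higher than the reported TCP and went over the handle without contact. I'll back off, go 15 mm lower and push again, watching the force.

>>> step_arm(targets=[{"dp": [-0.04, 0, 0], "angular": [0, 0, 0], "fingers": 1}, {"dp": [-0.08, 0, 0], "angular": [0, 0, 0], "fingers": 1}, {"dp": [-0.12, 0, 0], "angular": [0, 0, 0], "fingers": 1}, {"dp": [-0.15, 0, 0], "angular": [0, 0, 0], "fingers": 1}, {"dp": [-0.15, 0, 0], "angular": [0, 0, 0], "fingers": 1}, {"dp": [-0.15, 0, 0.03], "angular": [0, 0, 0], "fingers": 1}, {"dp": [-0.15, 0, 0.055], "angular": [0, 0, 0], "fingers": 1}, {"dp": [-0.15, 0, 0.075], "angular": [0, 0, 0], "fingers": 1}])

```text
time: 8.85
tool_pos: [677.2, -68.0, 96.4]
tcp_rot: [-180.0, -0.0, 115.0]
ft_force: [0.5, -0.4, 0.0]
finger_gap: -0.2
grip_force: 0.0
```

Run:
```python
from h import *
s=sense();T=np.array(s['tool_pos']);print(T,s['ft_force'])
w=snapshot('wrist');k=3.5;x,y=170,190
c=np.clip(cv2.resize(w[y:y+160,x:x+220],None,fx=k,fy=k,interpolation=2)*1.8,0,255).astype(np.uint8)
q=lambda X:[tuple(int(v) for v in (p-[x,y]+.5)*k) for p in proj('wrist',X)]
for dz,col in((0,(255,0,255)),(20,(0,165,255))): cv2.circle(c,q([T+[0,0,dz]])[0],4,col,-1)
cv2.imwrite('pics/i.png',c)
```

```text
[677.21517466 -68.00685335  96.4053021 ] [ 0.52244808 -0.40733071  0.04358928]
```

View pics/i.png

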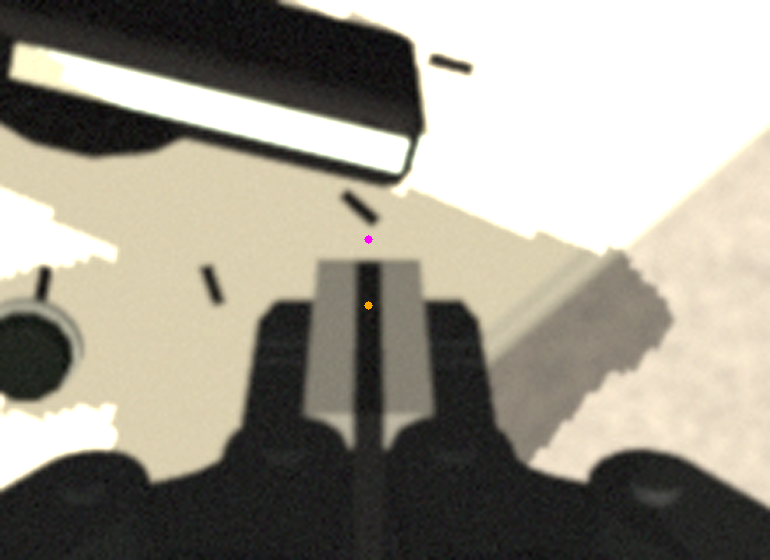

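The picture now shows clearly that the finger ends at (370,260), about 20 mm higher than the reported TCP; the handle is at (300,120), untouched. I'll go a little lower and push slowly.

>>> step_arm(targets=[{"dp": [0.015, 0, 0.02], "angular": [0, 0, 0], "fingers": 1}, {"dp": [0.03, 0, 0.03], "angular": [0, 0, 0], "fingers": 1}, {"dp": [0.045, 0, 0.03], "angular": [0, 0, 0], "fingers": 1}, {"dp": [0.06, 0, 0.03], "angular": [0, 0, 0], "fingers": 1}, {"dp": [0.07, 0, 0.03], "angular": [0, 0, 0], "fingers": 1}, {"dp": [0.08, 0, 0.03], "angular": [0, 0, 0], "fingers": 1}, {"dp": [0.09, 0, 0.03], "angular": [0, 0, 0], "fingers": 1}, {"dp": [0.09, 0, 0.03], "angular": [0, 0, 0], "fingers": 1}])

```text
time: 9.9
tool_pos: [670.6, -52.1, 91.8]
tcp_rot: [179.9, 0.1, 115.0]
ft_force: [3.3, -2.2, 1.0]
finger_gap: 0.4
grip_force: 1.6
```

>>> step_arm(targets=[{"dp": [0.008, 0, 0], "angular": [0, 0, 0], "fingers": 1}, {"dp": [0.016, 0, 0], "angular": [0, 0, 0], "fingers": 1}, {"dp": [0.024, 0, 0], "angular": [0, 0, 0], "fingers": 1}, {"dp": [0.032, 0, 0], "angular": [0, 0, 0], "fingers": 1}, {"dp": [0.038, 0, 0], "angular": [0, 0, 0], "fingers": 1}, {"dp": [0.044, 0, 0], "angular": [0, 0, 0], "fingers": 1}, {"dp": [0.05, 0, 0], "angular": [0, 0, 0], "fingers": 1}, {"dp": [0.05, 0, 0], "angular": [0, 0, 0], "fingers": 1}])

```text
time: 10.9
tool_pos: [665.7, -42.8, 91.2]
tcp_rot: [-180.0, -0.0, 115.0]
ft_force: [-0.2, -0.0, -0.7]
finger_gap: -0.2
grip_force: 0.0
```

```bash
cat > ang.py <<'E'
from h import *
s=sense();print(np.round(s['tool_pos'],1),np.round(s['ft_force'],1))
A=np.array([626,-47.5])
for c in('top','scene','wrist'):
    C=cam(c);snapshot(c)
    for l,z in(('selector_aim',98),('selector_grip',116)):
        for r in pinpoint(c,l)[:1]:
            P=ray(c,r['at'],z,C)[:2];d=P-A
            print(c,l,round(r['conf'],2),P.round(1),'th',round(-19.4-np.degrees(np.arctan2(d[1],d[0]))))
E
python3 ang.py
```

```text
[665.7 -42.8  91.2] [-0.2 -0.  -0.7]
top selector_aim 0.76 [669.1  -1.7] th -66
top selector_grip 0.94 [651.  -29.9] th -55
scene selector_aim 0.68 [673.7  -0.8] th -64
scene selector_grip 0.87 [654.3 -23.4] th -60
wrist selector_grip 0.83 [653.6 -25.1] th -58
```

It snapped into -60, with no force left on the finger. I'll retreat, lift and move above the button.

>>> step_arm(targets=[{"dp": [-0.06, 0, 0], "angular": [0, 0, 0], "fingers": 1}, {"dp": [-0.12, 0, 0], "angular": [0, 0, 0], "fingers": 1}, {"dp": [-0.12, 0, -0.15], "angular": [0, 0, 0], "fingers": 1}, {"dp": [-0.12, 0, -0.3], "angular": [0, 0, 0], "fingers": 1}, {"dp": [-0.12, 0, -0.45], "angular": [0, 0, 0], "fingers": 1}, {"dp": [-0.25, -0.25, -0.45], "angular": [0, 0, 0], "fingers": 1}, {"dp": [-0.38, -0.5, -0.45], "angular": [0, 0, 0], "fingers": 1}, {"dp": [-0.503, -0.746, -0.45], "angular": [0, 0, 0], "fingers": 1}])

```text
time: 12.35
tool_pos: [572.1, -199.3, 181.4]
tcp_rot: [180.0, 0.0, 115.0]
ft_force: [-0.4, -0.6, -0.8]
finger_gap: -0.2
grip_force: 0.0
```

Run:
```python
from h import *
C=cam('wrist');w=snapshot('wrist');s=sense();T=np.array(s['tool_pos']);print(T,s['ft_force'])
for n in('wrist','top','scene'):
    C=cam(n);snapshot(n)
    for l in(('store_top',110),('selector_aim',98),('selector_grip',116)):
        for r in pinpoint(n,l[0])[:1]:print(n,l[0],round(r['conf'],2),ray(n,r['at'],l[1],C).round(1))
k=3;x,y=150,180;c=cv2.resize(w[y:y+190,x:x+260],None,fx=k,fy=k)
q=lambda X:[tuple(int(v) for v in (p-[x,y]+.5)*k) for p in proj('wrist',X)]
t=np.linspace(0,6.28,40);cv2.polylines(c,[np.array(q(np.c_[573+16*np.cos(t),-197+16*np.sin(t),0*t+110]))],True,(255,255,0),1)
cv2.imwrite('pics/j.png',c)
```

```text
[ 568.45252271 -204.76501867  181.336991  ] [ 1.65152369 -4.2837656   0.49293628]
wrist store_top 0.9 [ 570.3 -197.2  110. ]
wrist selector_aim 0.68 [672.2  -8.3  98. ]
wrist selector_grip 0.7 [651.5 -25.3 116. ]
top store_top 0.63 [ 572.8 -195.9  110. ]
top selector_aim 0.71 [678.8  -7.1  98. ]
top selector_grip 0.8 [647.8 -29.9 116. ]
scene store_top 0.5 [ 565.7 -194.1  110. ]
scene selector_aim 0.61 [675.1  -5.1  98. ]
scene selector_grip 0.65 [652.2 -23.2 116. ]
```

View pics/j.png

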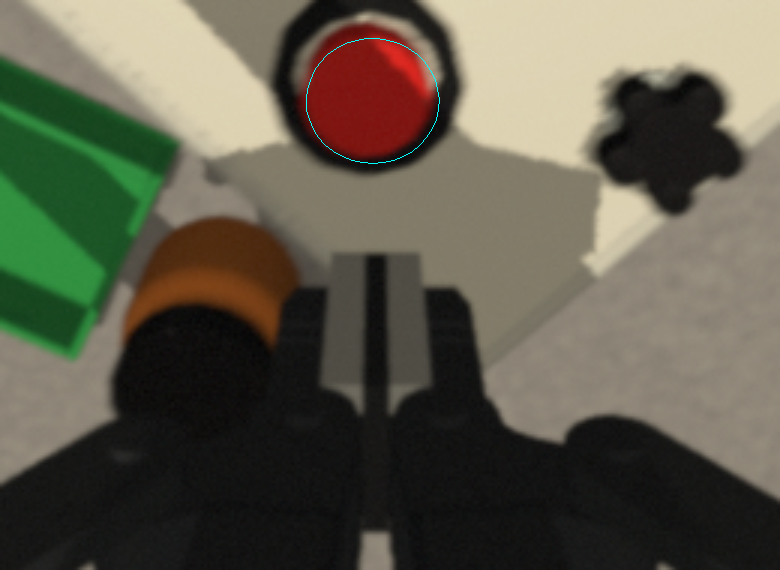

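The button is at (368,90) in the crop, about 2 mm from the fit along tool +x. The other objects are clear of the tool.

```bash
python3 -c "
from h import *
s=sense();print(s['tool_pos'],s['ft_force'],s['time'])"
```

```text
[ 573.37991381 -196.5445184   181.04912968] [-0.46058044 -0.3539      1.27623351] 13.0
```

>>> step_arm(targets=[{"dp": [0.007, -0.005, 0.06], "angular": [0, 0, 0], "fingers": 1}, {"dp": [0.007, -0.005, 0.13], "angular": [0, 0, 0], "fingers": 1}, {"dp": [0.007, -0.005, 0.2], "angular": [0, 0, 0], "fingers": 1}, {"dp": [0.007, -0.005, 0.27], "angular": [0, 0, 0], "fingers": 1}, {"dp": [0.007, -0.005, 0.32], "angular": [0, 0, 0], "fingers": 1}, {"dp": [0.007, -0.005, 0.36], "angular": [0, 0, 0], "fingers": 1}, {"dp": [0.007, -0.005, 0.4], "angular": [0, 0, 0], "fingers": 1}, {"dp": [0.007, -0.005, 0.4], "angular": [0, 0, 0], "fingers": 1}])

```text
time: 14.0
tool_pos: [571.2, -196.2, 100.5]
tcp_rot: [-180.0, -0.0, 115.0]
ft_force: [0.3, 0.8, -0.6]
finger_gap: -0.3
grip_force: 0.0
```

>>> step_arm(targets=[{"dp": [0, 0, 0.005], "angular": [0, 0, 0], "fingers": 1}, {"dp": [0, 0, 0.01], "angular": [0, 0, 0], "fingers": 1}, {"dp": [0, 0, 0.015], "angular": [0, 0, 0], "fingers": 1}, {"dp": [0, 0, 0.02], "angular": [0, 0, 0], "fingers": 1}, {"dp": [0, 0, 0.025], "angular": [0, 0, 0], "fingers": 1}, {"dp": [0, 0, 0.03], "angular": [0, 0, 0], "fingers": 1}, {"dp": [0, 0, 0.035], "angular": [0, 0, 0], "fingers": 1}, {"dp": [0, 0, 0.04], "angular": [0, 0, 0], "fingers": 1}])

```text
time: 15.0
tool_pos: [571.6, -196.3, 93.1]
tcp_rot: [-180.0, -0.0, 115.0]
ft_force: [0.0, 0.2, -0.3]
finger_gap: 0.1
grip_force: 0.0
```

>>> step_arm(targets=[{"dp": [0, 0, 0.004], "angular": [0, 0, 0], "fingers": 1}, {"dp": [0, 0, 0.008], "angular": [0, 0, 0], "fingers": 1}, {"dp": [0, 0, 0.012], "angular": [0, 0, 0], "fingers": 1}, {"dp": [0, 0, 0.016], "angular": [0, 0, 0], "fingers": 1}, {"dp": [0, 0, 0.02], "angular": [0, 0, 0], "fingers": 1}, {"dp": [0, 0, 0.024], "angular": [0, 0, 0], "fingers": 1}, {"dp": [0, 0, 0.028], "angular": [0, 0, 0], "fingers": 1}, {"dp": [0, 0, 0.03], "angular": [0, 0, 0], "fingers": 1}])

```text
time: 16.0
tool_pos: [571.5, -196.3, 87.1]
tcp_rot: [-180.0, -0.0, 115.0]
ft_force: [0.7, -0.5, -0.3]
finger_gap: 0.0
grip_force: 0.0
```

>>> step_arm(targets=[{"dp": [0, 0, 0.003], "angular": [0, 0, 0], "fingers": 1}, {"dp": [0, 0, 0.006], "angular": [0, 0, 0], "fingers": 1}, {"dp": [0, 0, 0.009], "angular": [0, 0, 0], "fingers": 1}, {"dp": [0, 0, 0.012], "angular": [0, 0, 0], "fingers": 1}, {"dp": [0, 0, 0.015], "angular": [0, 0, 0], "fingers": 1}, {"dp": [0, 0, 0.018], "angular": [0, 0, 0], "fingers": 1}, {"dp": [0, 0, 0.02], "angular": [0, 0, 0], "fingers": 1}, {"dp": [0, 0, 0.02], "angular": [0, 0, 0], "fingers": 1}])

```text
time: 17.0
tool_pos: [571.6, -196.3, 83.3]
tcp_rot: [180.0, 0.0, 115.0]
ft_force: [-0.0, 0.8, 3.1]
finger_gap: -0.1
grip_force: 1.4
```

>>> step_arm(targets=[{"dp": [0, 0, 0.003], "angular": [0, 0, 0], "fingers": 1}, {"dp": [0, 0, 0.006], "angular": [0, 0, 0], "fingers": 1}, {"dp": [0, 0, 0.009], "angular": [0, 0, 0], "fingers": 1}, {"dp": [0, 0, 0.012], "angular": [0, 0, 0], "fingers": 1}, {"dp": [0, 0, 0.015], "angular": [0, 0, 0], "fingers": 1}, {"dp": [0, 0, 0.018], "angular": [0, 0, 0], "fingers": 1}, {"dp": [0, 0, 0.018], "angular": [0, 0, 0], "fingers": 1}, {"dp": [0, 0, 0.018], "angular": [0, 0, 0], "fingers": 1}])

```text
time: 18.0
tool_pos: [571.6, -196.4, 80.0]
tcp_rot: [180.0, 0.0, 115.0]
ft_force: [-2.2, 1.3, 6.4]
finger_gap: -0.0
grip_force: 3.3
```

>>> step_arm(targets=[{"dp": [0, 0, 0.002], "angular": [0, 0, 0], "fingers": 1}, {"dp": [0, 0, 0.004], "angular": [0, 0, 0], "fingers": 1}, {"dp": [0, 0, 0.006], "angular": [0, 0, 0], "fingers": 1}, {"dp": [0, 0, 0.008], "angular": [0, 0, 0], "fingers": 1}, {"dp": [0, 0, 0.008], "angular": [0, 0, 0], "fingers": 1}, {"dp": [0, 0, 0.008], "angular": [0, 0, 0], "fingers": 1}, {"dp": [0, 0, 0.008], "angular": [0, 0, 0], "fingers": 1}, {"dp": [0, 0, 0.008], "angular": [0, 0, 0], "fingers": 1}])

```text
time: 19.0
tool_pos: [571.8, -196.4, 79.8]
tcp_rot: [180.0, 0.0, 115.0]
ft_force: [-7.4, 2.5, 16.0]
finger_gap: -0.3
grip_force: 8.1
```

It has hit the hard stop (16 N, no further travel), so the button is fully down. Releasing and lifting clear.

>>> step_arm(targets=[{"dp": [0, 0, -0.01], "angular": [0, 0, 0], "fingers": 1}, {"dp": [0, 0, -0.03], "angular": [0, 0, 0], "fingers": 1}, {"dp": [0, 0, -0.06], "angular": [0, 0, 0], "fingers": 1}, {"dp": [0, 0, -0.15], "angular": [0, 0, 0], "fingers": 1}, {"dp": [0, 0, -0.28], "angular": [0, 0, 0], "fingers": 1}, {"dp": [0, 0, -0.42], "angular": [0, 0, 0], "fingers": 1}, {"dp": [0, 0, -0.55], "angular": [0, 0, 0], "fingers": 1}, {"dp": [0, 0, -0.6], "angular": [0, 0, 0], "fingers": 1}])

```text
time: 20.0
tool_pos: [572.7, -196.8, 201.1]
tcp_rot: [179.9, 0.2, 115.0]
ft_force: [-0.2, -0.3, -0.4]
finger_gap: 0.0
grip_force: 0.0
```

```bash
python3 ang.py
python3 - <<'E'
from h import *
for n,l,z in(('top','star_knob',90),('scene','star_knob',90),('scene','coupling',90),('scene','mug',0),('wrist','store_top',110)):
    C=cam(n);snapshot(n)
    for r in pinpoint(n,l)[:1]:print(n,l,round(r['conf'],2),ray(n,r['at'],z,C).round(1))
E
```

```text
[ 572.7 -196.8  201.1] [-0.2 -0.3 -0.4]
top selector_aim 0.76 [669.8  -2.9] th -65
top selector_grip 0.96 [648.5 -29.9] th -57
scene selector_aim 0.6 [679.   -1.4] th -60
scene selector_grip 0.72 [649.5 -26.2] th -62
wrist selector_aim 0.91 [674.1  -8.4] th -58
wrist selector_grip 0.8 [651.2 -27.4] th -58
top star_knob 0.54 [ 643.1 -172.3   90. ]
scene star_knob 0.53 [ 637.7 -180.6   90. ]
scene coupling 0.87 [ 534.7 -142.8   90. ]
scene mug 0.82 [739.9  84.2   0. ]
wrist store_top 0.74 [ 570.8 -199.4  110. ]
```

```bash
python3 -c "
from bench import hand_in
print(hand_in())"
```

```text
the job is handed in; nothing more can be done
None
```

The selector was pushed one click, from -30 to the green-lit lamp at -60. The red button was then pressed to its stop (16 N) and released with the arm lifted clear, and the job was handed in at about 20 s; I found no sign that any loose thing moved, though I did not re-check the jar, tray, screwdriver or wrench.

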